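# Clip in the pencil torch and run its boom out to the mark

## Task

Push the unlit pencil torch down past the sprung jaw into the boom's two fork clips until fully home, jaw closed over it, both forks round its thick body, nozzle towards the ring on the hearth. Let go of it, squeeze in the lock button on the boom's handle and draw the boom out until the 100 mm line (the second full-width line of its scale) stands at the sleeve's mouth, never dragging it with the lock on. Finish holding the handle there, button squeezed in, since the boom is sprung to draw back, and leave the other things on the bench where they are.

Things in the scene. Friction and masses are not known exactly. Their poses are not given: they have to be found in the camera images.
- stand: Fixed boom stand: base plate 110 x 180 mm and a grey sleeve 36 mm wide, 200 mm long, its top 75 mm above the bench (80 mm at the 18 mm collar round its mouth). Origin on the bench straight below the mouth. Its level y axis points out of the mouth, the way the boom draws out; level x points across, to the hearth; z up. Yaw within 0.25 rad of the world axes.
- mouth (a point): The mouth of the sleeve: middle of its edge, at the height of the top face of the boom's bar (67 mm above the bench), where the scale is read.
- boom_slide (a joint): How far the boom is out, in m: 0 in, 0.130 fully out; equals the scale reading at the mouth. Aluminium bar 26 x 14 mm; lines on top each 10 mm, full-width only at 50 and 100. Starts 10 to 45 mm out, locked in a tooth (5 mm pitch) that holds against 20 N and more. With the button squeezed in it slides freely, and a spring draws it in with about 1.5 N unless it is held.
- seat (a point): On the boom: midway between the two fork clips, on the axis of a fully home torch, 108 mm above the bench, 45 mm plus the boom's value along the stand's y from the mouth; axes as the stand's, torch along x, nozzle to +x. Forks 10 mm thick at x = +-41 mm, slots 24 mm wide, open upwards; between them all is below 81 mm. Prongs on the -y side rise 36 mm above this point.
- jaw (a joint): Sprung jaw, rad: 0 closed, grows as it swings out to the stand's +y. Hinge pin along x, 30 mm below the seat point and 18 mm to its +y side, with a claw at each fork rising to 36 mm above the seat point. A rod coming straight down pushes the claws' slopes aside (about 0.15 rad, 5 to 12 N in all); the noses then snap over it. Closed over the torch: below 0.05.
- boom: The whole telescoping boom (bar, forks, handle; jaw and button ride on it). Origin on the bench, the boom's value along the stand's y from the mouth; axes as the stand's.
- grip (a point): Place to grip: middle of the black handle block at the boom's outer end, 80 mm above the bench, 140 mm plus the boom's value along the stand's y from the mouth. The block is 28 mm wide (stand's x), 36 mm long (y), from 45 to 105 mm above the bench, both sides free. Take it from above, fingers closing along x, so that one finger presses the button.
- lock_button (a joint): How far the lock button is squeezed in, m: 0 out (boom locked), 0.005 flush with the handle, at most 0.007; above 0.003 is squeezed in and unlocked. Round steel button 18 mm across, 5 mm proud of the handle's +x face; its spring takes 9 N to start, 12 N flush. A firm pinch of the handle (20 N or more) squeezes it flush and grips the handle.
- button_face (a point): Middle of the lock button's outer face, 80 mm above the bench; its push direction is the stand's -x.
- torch: Loose steel pencil torch, about 130 g: round body 22 mm across, 125 mm long, then a thinner nozzle 13 mm across, 45 mm long. Origin on the axis at the middle of the body; x axis along it to the nozzle. Starts level in its rest, axis 43 mm above the bench, nozzle within 0.5 rad of world +x; can be gripped round the middle of its body.
- nozzle (a point): Tip of the torch's nozzle, 107.5 mm from the torch's origin along its x axis.
- rest: Fixed low torch rest: wooden foot 130 x 46 x 8 mm, two steel cradles 10 mm thick at 46 mm either side of its middle (along its x), 44 mm high, with slots 26 mm wide whose floor is 32 mm above the bench. Origin on the bench below its middle; the torch lies along its x.
- ring (a point): Brass ring of 21 mm upright on the hearth (firebrick with charcoal block, 100 x 76 mm, 96 mm high, fixed beside the stand; not to be touched). The clipped torch points straight at it when the boom is on the 100 mm line.
- bench_block: Bystander: loose polished steel block 65 x 65 x 20 mm; origin below its middle.
- tweezers: Bystander: loose steel tweezers 165 mm long lying flat; origin below the middle.
- flux_jar: Bystander: loose small jar with a white cap, 52 mm across, 60 mm high; origin below its middle.
- hammer: Bystander: loose hammer 240 mm long, wooden handle; lying flat.
- pliers: Bystander: loose pliers about 150 mm long lying flat.
- borax_dish: Bystander: loose small white ceramic bowl 76 mm across, 26 mm high; origin below its middle.
- dapping_block: Bystander: loose brass cube of 50 mm with round hollows; origin below its middle.
Mind the look-alikes: they are no part of the job. What is shaped like the torch but pink is not meant.

How it is judged:
By the outcome, as a careful person would: the job done as asked, in the order asked, and still so for the second after the job is handed in, while the arm keeps its last pose, push and grip.
It also fails if it takes over 48 s, if anything falls off the work surface, if the arm or the gripper's body presses on something with over 40 N, if the wrist force passes 120 N, or if a joint passes its speed limit or range.

## Robot

A 7-joint arm with a two-finger parallel gripper is mounted at the origin on the work surface. World frame = base frame: x ahead of the robot, y to its left, z up, the work surface at z = 0. Lengths are in m, angles in degrees, forces in N, time in s.
With the tool pointing down it reaches from about 0.35 to 0.775 m from the base axis. Payload 3.1 kg.
Tool frame: the origin (TCP) lies at the very end of the fingers, on their centre line; the grasp point (between the pads) lies 19 mm behind it; z points along the fingers, y is the line along which they close (so a half turn about z gives the same grasp; the last joint's range is limited). The gripper opens to 85 mm and grips with 20 to 120 N. Pads are 22 mm wide; open, the fingers measure 114 mm over their backs; the gripper's body (76 mm by 85 mm) begins 54 mm behind the grasp point. The pads swing forward as they close: fully open they stand 13 mm farther back than shut.
Start: joints at [73.012, 17.813, 0.802, 86.603, -0.252, 75.585, -1.558], TCP at [0.139, -0.532, 0.231] pointing down, gripper open.
Joint ranges: [-154.91, 154.91], [-16.99, 109.72], [-72.82, 74.43], [7.12, 147.25], [-82.49, 262.49], [11.32, 116.49], [-174.64, 174.64]. Speed limits (degrees/s): [159.86, 159.86, 180, 180, 180, 180, 180].

## Interface

Orientations are given as [roll, pitch, yaw] about the fixed x, y, z axes, in that order (R = Rz(yaw) Ry(pitch) Rx(roll)).
In Python, from bench import status, cams, workorder gives the robot as it stands.
- The arm moves only by the tool carry_out, never from a script. Its argument "motion" is a list of rows, each an object of numbers: "dx", "dy", "dz": the shift along the tool's x, y, z in m; "roll": the turn about the tool's z in rad; "hand": the gripper command: -1 is shut, 1 is fully open, values between are in proportion. In form: [{"dx": .., "dy": .., "dz": .., "roll": .., "hand": ..}, ...]. A call has exactly 10 rows; each row shifts and turns the commanded pose from where the row before left it, along the tool's axes as they then stand; what a row does not reach is not made up. A row lasts 1/10 s, in which the tool goes at most 50 mm and 8.59 degrees, less where a joint would pass 70% of its speed; a pose out of reach is approached as far as the arm can. A call is refused whole if a number of a shift passes 0.05 or a number of a turn 0.15, either way. A call with a gripper value outside its range is refused whole. The fingers move at their own pace and stop on an object; the grip force is fixed at half the most. Time passes only in rows, so rows that do not move let the fingers close, or fill a call up. It gives the time, the measured TCP pose, the force, the opening and the grip force at its end, in the units of the state.
- status.read_state(): the state, without advancing time (a new reading comes with each control period).
- cams.read_camera(name): name is "side" or "top" or "wrist"; returns a dict with "frame" (420x560x3 uint8, blue, green, red), "camera_matrix" (3x3 intrinsics, pixels), "rvec" (rotation vector, rad) and "tvec" (3), from world to camera coordinates, as OpenCV has them; the wrist camera has in their place "mount" (4x4, takes a point from camera to tool coordinates, whose origin is the TCP and whose axes are the flange's). Camera axes: x right, y down, z forward; pixel columns grow to the right and rows downward; lengths in m; the calibration is good to about 2 mm. A picture is of the moment at which its call begins: read the wrist's pose just before it. There is no depth.
- workorder.hand_in(): hands the job in; it is judged then, once.
The state is a dict: "t": time; "joint_positions": joint angles; "joint_velocities": joint speeds; "joint_efforts": joint torques, N m; "tool_pos": TCP position; "orientation": TCP orientation; "ft_force": force on the tool from outside, world axes, zero at the start; "ft_torque": the same for the moment, N m; "finger_gap": opening from 0.0 (shut) to 1.0 (fully open); "gripper_force": force on a finger pad.
Only numpy, scipy, OpenCV 4.12 (cv2) and the standard library are available. Lean on these libraries where they do the work, as an engineer would, in place of code of your own. Each camera call takes 0.05 s, during which the arm holds its last target. There are 200 camera calls.

## Working session

There is one attempt and no reset: what is moved stays moved. The work goes in short steps, Python scripts to look and compute and a tool call to move; the robot and the scene stay as the last step left them, time stands still between calls to the robot, and variables do not carry over. Pictures are saved under pics/ and viewed, at most 11 in all, crops included, and the job is handed in when it is done.

Besides the shell and the picture viewer there is one more tool, called after "Call:" as a command line: name --argument value ..., lists and objects as JSON in quotes. carry_out: Moves the arm, as the interface text tells. Its arguments: {"type":"object","properties":{"motion":{"type":"array","items":{"type":"object","properties":{"dx":{"type":"number"},"dy":{"type":"number"},"dz":{"type":"number"},"roll":{"type":"number"},"hand":{"type":"number"}}}}},"required":["motion"]}

```bash
ls; mkdir -p pics; python3 - <<'E'
from bench import status,cams
import cv2,numpy as np
s=status.read_state();print(s)
for n in("top","side"):
    c=cams.read_camera(n);cv2.imwrite(f"pics/{n}0.png",c["frame"])
    R=cv2.Rodrigues(c["rvec"])[0];print(n,c["camera_matrix"],-R.T@np.ravel(c["tvec"]),R)
print(cams.read_camera("wrist")["mount"])
E
```

```text
pics
{'t': 0.0, 'joint_positions': array([73.01366131, 17.86023445,  0.80013321, 86.69237531, -0.25055121,
       75.58446165, -1.55915572]), 'joint_velocities': array([ 0.09398675,  0.00929905, -0.0600752 , -0.07122769,  0.02998484,
       -0.05129935,  0.02038272]), 'joint_efforts': array([-2.09313516e-04, -3.79916596e+01,  1.45673035e-01, -2.30592191e+01,
        1.21828396e-02,  1.35198535e-02, -2.12036008e-05]), 'tool_pos': array([ 0.13844204, -0.53153247,  0.23022002]), 'orientation': array([-1.79864824e+02,  6.55619052e-03,  1.46026612e+01]), 'ft_force': array([-1.23689881, -0.38416797, -0.45705459]), 'ft_torque': array([ 0.05320258, -0.02392331,  0.02327181]), 'gripper_force': 0.0, 'finger_gap': 1.004143583234572}
top [[393.01131221   0.         274.78941246]
 [  0.         393.01131221 211.84042012]
 [  0.           0.           1.        ]] [0.41693009 0.01455774 1.49185694] [[ 0.00625204 -0.99997668 -0.00274887]
 [-0.99849364 -0.00609287 -0.05452822]
 [ 0.0545102   0.00308565 -0.99850845]]
side [[406.60121002   0.         278.62505184]
 [  0.         406.60121002 208.70054247]
 [  0.           0.           1.        ]] [0.05268338 0.59408125 0.90452749] [[-0.77716969 -0.62905583  0.01720558]
 [-0.47332956  0.56632263 -0.67471312]
 [ 0.41468831 -0.5325105  -0.73787951]]
[[-9.02216879e-04 -9.47698181e-01 -3.19166638e-01  8.16267894e-02]
 [ 9.99999588e-01 -8.24135516e-04 -3.79691243e-04 -5.82745105e-04]
 [ 9.67961383e-05 -3.19166849e-01  9.47698535e-01 -1.43553587e-01]
 [ 0.00000000e+00  0.00000000e+00  0.00000000e+00  1.00000000e+00]]
```

View pics/top0.png

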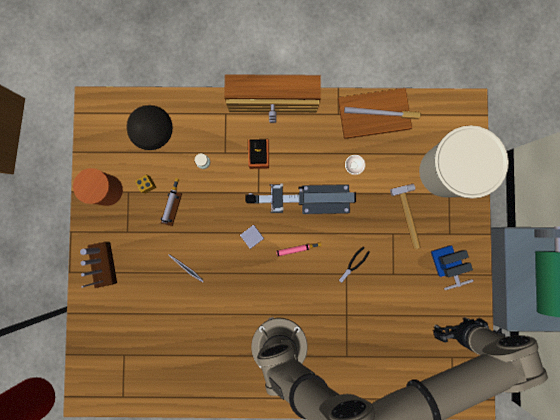

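View pics/side0.png

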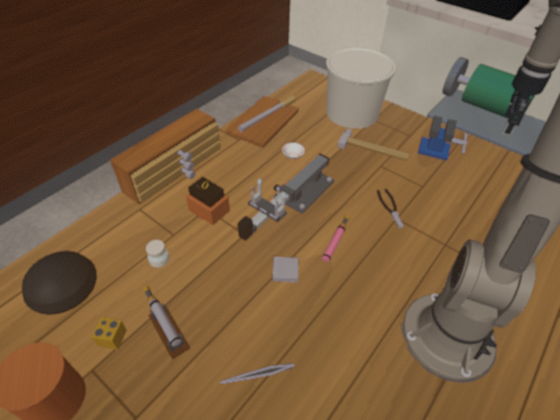

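The top view shows the steel torch at about (171,205) with its nozzle up at (177,182). The sleeve spans (305–355,198), forks are near (278,197), the handle at (251,198), and the hearth at (258,150). The pink look-alike is at (297,249).

```bash
cat > h.py <<'E'
import numpy as np,cv2
from bench import status,cams
from scipy.spatial.transform import Rotation as Ro
def cam(n):
    s=status.read_state();c=cams.read_camera(n);K=c["camera_matrix"]
    if n=="wrist":
        T=np.eye(4);T[:3,:3]=Ro.from_euler("xyz",s["orientation"],degrees=True).as_matrix();T[:3,3]=s["tool_pos"]
        T=T@np.array(c["mount"]);R=T[:3,:3].T;C=T[:3,3]
    else:
        R=cv2.Rodrigues(c["rvec"])[0];C=-R.T@np.ravel(c["tvec"])
    return c["frame"],K,R,C
def ray(px,v,z):
    f,K,R,C=v; d=R.T@np.linalg.inv(K)@np.array([px[0],px[1],1.]); return C+d*(z-C[2])/d[2]
def proj(p,v):
    f,K,R,C=v; q=K@R@(np.asarray(p,float)-C); return q[:2]/q[2]
def save(n,v): np.savez(f"pics/{n}.npz",f=v[0],K=v[1],R=v[2],C=v[3]); cv2.imwrite(f"pics/{n}.png",v[0])
def load(n): d=np.load(f"pics/{n}.npz"); return d["f"],d["K"],d["R"],d["C"]
def go(x,y,z,yaw):
    s=status.read_state();yw=np.radians(s["orientation"][2]);d=np.array([x,y])-s["tool_pos"][:2]
    print("now",s["tool_pos"].round(4),s["orientation"].round(2),"t",round(s["t"],2))
    dx=d@[np.cos(yw),np.sin(yw)];dy=d@[np.sin(yw),-np.cos(yw)]
    dyaw=(yaw-np.degrees(yw)+180)%360-180
    print("total tool dx %.4f dy %.4f dz %.4f roll %.4f"%(dx,dy,s["tool_pos"][2]-z,-np.radians(dyaw)))
E
python3 - <<'E'
from h import *
v=cam("top");save("top",v)
for n,p,z in[("torch",(168,210),.043),("torchnz",(177,181),.043),("mouth",(300,198),.08),("sleeveend",(355,198),.075),("handle",(251,198),.1),("fork",(278,197),.14),("ring",(258,142),.1)]:print(n,ray(p,v,z).round(3))
go(.47,.02,.33,0);print(cams.read_camera("wrist")["camera_matrix"])
E
```

```text
torch [0.5   0.414 0.043]
torchnz [0.608 0.383 0.043]
mouth [ 0.545 -0.072  0.08 ]
sleeveend [ 0.546 -0.271  0.075]
handle [0.542 0.104 0.1  ]
fork [0.542 0.008 0.14 ]
ring [0.743 0.081 0.1  ]
now [ 0.1386 -0.5318  0.2307] [-179.92    0.     14.61] t 0.2
total tool dx 0.4599 dy -0.4504 dz -0.0993 roll 0.2549
[[296.06835565   0.         273.75979479]
 [  0.         296.06835565 209.39716128]
 [  0.           0.           1.        ]]
```

Call:
carry_out --motion '[{"dx": 0.035, "dy": -0.034, "dz": -0.0075, "hand": 1}, {"dx": 0.035, "dy": -0.034, "dz": -0.0075, "hand": 1}, {"dx": 0.035, "dy": -0.034, "dz": -0.0075, "hand": 1}, {"dx": 0.035, "dy": -0.034, "dz": -0.0075, "hand": 1}, {"dx": 0.035, "dy": -0.034, "dz": -0.0075, "hand": 1}, {"dx": 0.035, "dy": -0.034, "dz": -0.0075, "hand": 1}, {"dx": 0.035, "dy": -0.034, "dz": -0.0075, "hand": 1}, {"dx": 0.035, "dy": -0.034, "dz": -0.0075, "hand": 1}, {"dx": 0.035, "dy": -0.034, "dz": -0.0075, "hand": 1}, {"dx": 0.035, "dy": -0.034, "dz": -0.0075, "hand": 1}]'

```text
$.motion[0]: bad value
```

Call:
carry_out --motion '[{"dx": 0.023, "dy": -0.036, "dz": -0.004, "hand": 1}, {"dx": 0.023, "dy": -0.036, "dz": -0.004, "hand": 1}, {"dx": 0.023, "dy": -0.036, "dz": -0.004, "hand": 1}, {"dx": 0.023, "dy": -0.036, "dz": -0.004, "hand": 1}, {"dx": 0.023, "dy": -0.036, "dz": -0.004, "hand": 1}, {"dx": 0.023, "dy": -0.036, "dz": -0.004, "hand": 1}, {"roll": 0.1275, "hand": 1}, {"roll": 0.1275, "hand": 1}, {"hand": 1}, {"hand": 1}]'

```text
$.motion[0]: bad value
```

```bash
python3 - <<'E'
from h import *
v=cam("wrist");save("w1",v);go(.47,.13,.33,0);print(v[3])
E
```

```text
now [ 0.1386 -0.532   0.2309] [-179.96    0.     14.6 ] t 0.3
total tool dx 0.4876 dy -0.5571 dz -0.0991 roll 0.2549
[ 0.2174576  -0.51092894  0.37432467]
```

View pics/w1.png

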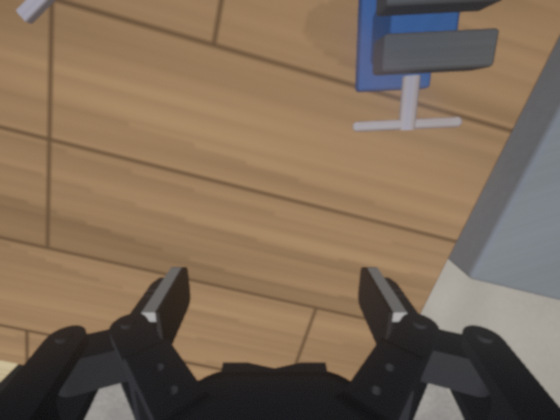

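The arm did not move; both calls were refused, probably because every row needs all five fields. The picture shows only the vise side of the bench, with the fingers at the bottom.

Call:
carry_out --motion '[{"dx": 0.035, "dy": -0.034, "dz": -0.0075, "roll": 0, "hand": 1}, {"dx": 0.035, "dy": -0.034, "dz": -0.0075, "roll": 0, "hand": 1}, {"dx": 0.035, "dy": -0.034, "dz": -0.0075, "roll": 0, "hand": 1}, {"dx": 0.035, "dy": -0.034, "dz": -0.0075, "roll": 0, "hand": 1}, {"dx": 0.035, "dy": -0.034, "dz": -0.0075, "roll": 0, "hand": 1}, {"dx": 0.035, "dy": -0.034, "dz": -0.0075, "roll": 0, "hand": 1}, {"dx": 0.035, "dy": -0.034, "dz": -0.0075, "roll": 0, "hand": 1}, {"dx": 0.035, "dy": -0.034, "dz": -0.0075, "roll": 0, "hand": 1}, {"dx": 0.035, "dy": -0.034, "dz": -0.0075, "roll": 0, "hand": 1}, {"dx": 0.035, "dy": -0.034, "dz": -0.0075, "roll": 0, "hand": 1}]'

```text
t: 1.3
tool_pos: [0.3922, -0.1132, 0.3069]
orientation: [179.9, -0.0, 14.6]
ft_force: [1.8, 0.7, 0.1]
finger_gap: 1.003
gripper_force: 0.0
```

Call:
carry_out --motion '[{"dx": 0.023, "dy": -0.036, "dz": -0.004, "roll": 0, "hand": 1}, {"dx": 0.023, "dy": -0.036, "dz": -0.004, "roll": 0, "hand": 1}, {"dx": 0.023, "dy": -0.036, "dz": -0.004, "roll": 0, "hand": 1}, {"dx": 0.023, "dy": -0.036, "dz": -0.004, "roll": 0, "hand": 1}, {"dx": 0.023, "dy": -0.036, "dz": -0.004, "roll": 0, "hand": 1}, {"dx": 0.023, "dy": -0.036, "dz": -0.004, "roll": 0, "hand": 1}, {"dx": 0, "dy": 0, "dz": 0, "roll": 0.1275, "hand": 1}, {"dx": 0, "dy": 0, "dz": 0, "roll": 0.1275, "hand": 1}, {"dx": 0, "dy": 0, "dz": 0, "roll": 0, "hand": 1}, {"dx": 0, "dy": 0, "dz": 0, "roll": 0, "hand": 1}]'

```text
t: 2.3
tool_pos: [0.4707, 0.1286, 0.3302]
orientation: [180.0, 0.0, 0.1]
ft_force: [1.0, -0.7, -0.4]
finger_gap: 1.003
gripper_force: 0.0
```

```bash
python3 - <<'E'
from h import *
v=cam("wrist");save("w2",v);go(.47,.13,.33,0);print(v[3])
E
```

```text
now [0.4707 0.1285 0.3303] [1.7999e+02 0.0000e+00 8.0000e-02] t 2.35
total tool dx -0.0007 dy -0.0015 dz 0.0003 roll 0.0014
[0.55218086 0.12925405 0.47376661]
```

View pics/w2.png

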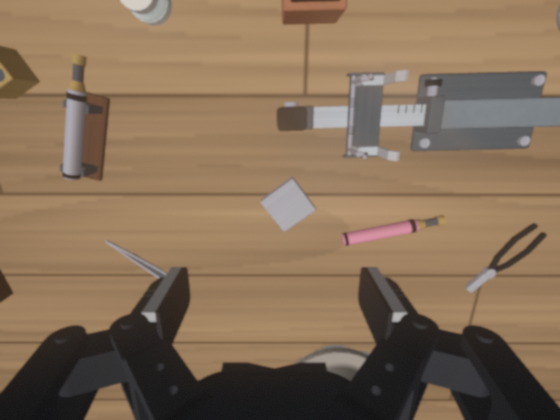

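Wrist view: torch body from about (77,92) to (73,178), nozzle tip near (78,57). Handle is near (293,118), forks at (366,80) and (366,153), and the sleeve mouth near (432,112). I'll enlarge these.

```bash
python3 - <<'E'
from h import *
f=load("w2")[0]
a=cv2.resize(f[45:195,45:125],None,fx=4,fy=4,interpolation=2)  #320x600
b=cv2.resize(f[60:170,270:450],None,fx=480/180,fy=480/180,interpolation=2)
o=np.zeros((600,800,3),np.uint8);o[:,:320]=a;o[:b.shape[0],320:]=b
t=load("top")[0][180:220,160:190]
o[300:600,320:520]=cv2.resize(load("top")[0][175:225,158:191],(200,300),interpolation=2)
cv2.imwrite("pics/z.png",o)
E
```

```text
(no output)
```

View pics/z.png

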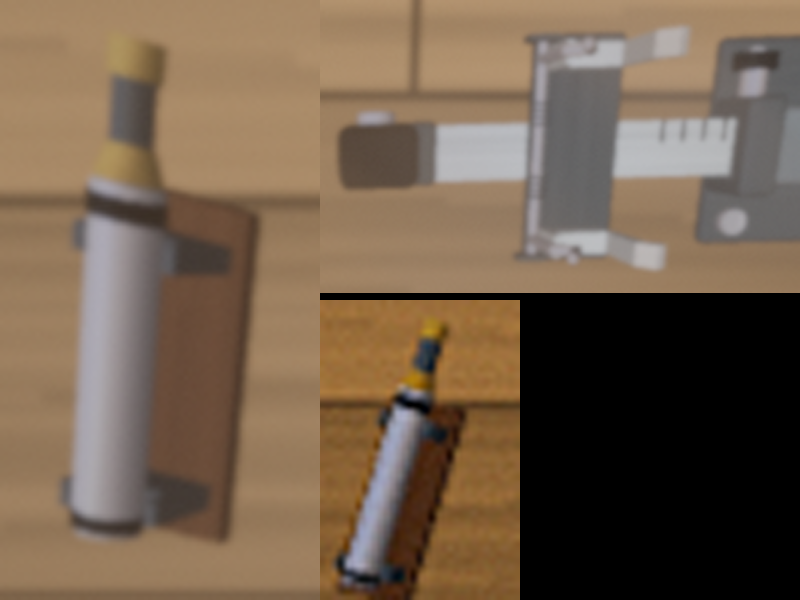

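```bash
python3 - <<'E'
from h import *
v=load("w2")
A=lambda x,y:(45+x/4,45+y/4)
B=lambda x,y:(270+(x-320)/2.6667,60+y/2.6667)
tip=ray(A(137,38),v,.043);butt=ray(A(107,535),v,.040);fr=ray(A(125,187),v,.045)
d=tip-butt;d[2]=0;L=np.linalg.norm(d);print("tip",tip,"butt",butt,"front",fr,"len",L,"yaw",np.degrees(np.arctan2(d[1],d[0])))
u=d/L;print("mid", tip-u*.1075, butt+u*.0625,"body L",np.linalg.norm((fr-butt)[:2]))
m=ray(B(735.5,147),v,.067);b=ray(B(435,154),v,.067);e=m-b
print("mouth",m,"bar in end",b,"dist",np.linalg.norm(e),"y-axis yaw",np.degrees(np.arctan2(-e[1],-e[0]))-90)
for x in(662,682,703,724):print(np.linalg.norm(ray(B(x,130),v,.067)-ray(B(737,120),v,.067)))
# handle top outline z=.105 : corners
for p in[(340,127),(345,187),(418,127),(416,187)]:print("handle",ray(B(*p),v,.105))
# fork tops z .144: outer -y prong ends and jaw claws
for p in[(688,38),(664,258),(628,46),(610,248)]:print("prong",ray(B(*p),v,.144))
t=load("top");print("top tip",ray((158+200*0+ (434-320)/200*33,175+(322-300)/6),t,.043),"butt",ray((158+(360-320)/200*33,175+(585-300)/6),t,.04))
E
```

```text
tip [0.62006744 0.38312873 0.043     ] butt [0.45398251 0.43081917 0.04      ] front [0.57470215 0.39538329 0.045     ] len 0.17279636202331924 yaw -16.021149820634058
mid [0.51674275 0.41279788 0.043     ] [0.514055   0.41356966 0.04      ] body L 0.1258130919700873
mouth [ 0.54561951 -0.06991476  0.067     ] bar in end [0.54215516 0.07749729 0.067     ] dist 0.14745275013533762 y-axis yaw 1.346269113693495
0.03612619128069344
0.02647776999969478
0.016485062501790895
0.007236084273562476
handle [0.55443639 0.12479387 0.105     ]
handle [0.5287867  0.12239854 0.105     ]
handle [0.5544786  0.09033958 0.105     ]
handle [0.52882568 0.09029967 0.105     ]
prong [ 0.58651438 -0.00750881  0.144     ]
prong [ 0.50284332 -0.00974437  0.144     ]
prong [0.58368301 0.01507239 0.144     ]
prong [0.50693939 0.01318531 0.144     ]
top tip [0.61711906 0.38347246 0.043     ] butt [0.45423622 0.42617085 0.04      ]
```

The enlarged crop shows the torch lying in its rest with the nozzle upward, and the boom's scale lines beside the mouth edge. Torch length (172.8 mm), body length (125.8 mm) and stand yaw (about 1.4°) are consistent with the sizes given. Next I'll move above the torch.

Call:
carry_out --motion '[{"dx": 0.0056, "dy": -0.0356, "dz": 0.0225, "roll": 0, "hand": 1}, {"dx": 0.0056, "dy": -0.0356, "dz": 0.0225, "roll": 0, "hand": 1}, {"dx": 0.0056, "dy": -0.0356, "dz": 0.0225, "roll": 0, "hand": 1}, {"dx": 0.0056, "dy": -0.0356, "dz": 0.0225, "roll": 0, "hand": 1}, {"dx": 0.0056, "dy": -0.0356, "dz": 0.0225, "roll": 0, "hand": 1}, {"dx": 0.0056, "dy": -0.0356, "dz": 0.0225, "roll": 0, "hand": 1}, {"dx": 0.0056, "dy": -0.0356, "dz": 0.0225, "roll": 0, "hand": 1}, {"dx": 0.0056, "dy": -0.0356, "dz": 0.0225, "roll": 0, "hand": 1}, {"dx": 0, "dy": 0, "dz": 0, "roll": 0.14, "hand": 1}, {"dx": 0, "dy": 0, "dz": 0, "roll": 0.14, "hand": 1}]'

```text
t: 3.35
tool_pos: [0.5145, 0.4142, 0.1478]
orientation: [179.9, 0.2, -16.2]
ft_force: [1.3, -0.3, -0.2]
finger_gap: 0.997
gripper_force: 0.0
```

```bash
python3 - <<'E'
from h import *
v=cam("wrist");save("w3",v);go(.5155,.413,.024,-16)
print([proj(p,v).round(0) for p in ([.62,.383,.043],[.5155,.413,.043],[.455,.4303,.043])])
E
```

```text
now [0.5153 0.4137 0.149 ] [ 1.7992e+02  8.0000e-02 -1.6460e+01] t 3.4
total tool dx 0.0004 dy 0.0006 dz 0.1250 roll -0.0081
[array([274.,  70.]), array([275., 205.]), array([275., 268.])]
```

View pics/w3.png

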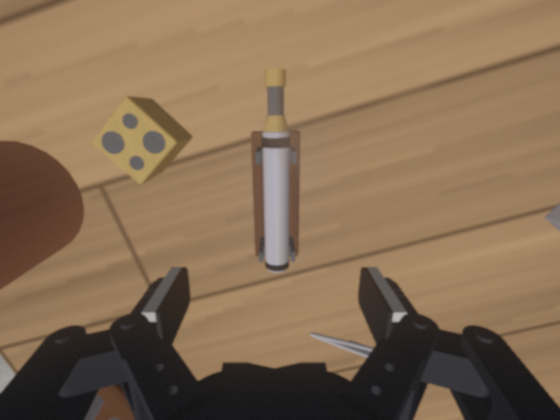

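The torch sits where predicted: tip near (275,70), butt (277,268). I'll descend and grip.

Call:
carry_out --motion '[{"dx": 0, "dy": 0.0005, "dz": 0.02, "roll": -0.004, "hand": 0.4}, {"dx": 0, "dy": 0, "dz": 0.02, "roll": 0, "hand": 0.4}, {"dx": 0, "dy": 0, "dz": 0.02, "roll": 0, "hand": 0.4}, {"dx": 0, "dy": 0, "dz": 0.02, "roll": 0, "hand": 0.4}, {"dx": 0, "dy": 0, "dz": 0.02, "roll": 0, "hand": 0.4}, {"dx": 0, "dy": 0, "dz": 0.015, "roll": 0, "hand": 0.4}, {"dx": 0, "dy": 0, "dz": 0.01, "roll": 0, "hand": 0.4}, {"dx": 0, "dy": 0, "dz": 0, "roll": 0, "hand": 0.4}, {"dx": 0, "dy": 0, "dz": 0, "roll": 0, "hand": -1}, {"dx": 0, "dy": 0, "dz": 0, "roll": 0, "hand": -1}]'

```text
t: 4.4
tool_pos: [0.5161, 0.4139, 0.0266]
orientation: [-179.9, -0.1, -15.8]
ft_force: [-0.3, 0.3, -0.5]
finger_gap: 0.37
gripper_force: 0.0
```

Call:
carry_out --motion '[{"dx": 0, "dy": 0, "dz": 0, "roll": 0, "hand": -1}, {"dx": 0, "dy": 0, "dz": 0, "roll": 0, "hand": -1}, {"dx": 0, "dy": 0, "dz": 0, "roll": 0, "hand": -1}, {"dx": 0, "dy": 0, "dz": 0, "roll": 0, "hand": -1}, {"dx": 0, "dy": 0, "dz": -0.005, "roll": 0, "hand": -1}, {"dx": 0, "dy": 0, "dz": -0.01, "roll": 0, "hand": -1}, {"dx": 0, "dy": 0, "dz": -0.015, "roll": 0, "hand": -1}, {"dx": 0, "dy": 0, "dz": -0.02, "roll": 0, "hand": -1}, {"dx": 0, "dy": 0, "dz": -0.02, "roll": 0, "hand": -1}, {"dx": 0, "dy": 0, "dz": -0.02, "roll": 0, "hand": -1}]'

```text
t: 5.4
tool_pos: [0.5154, 0.4134, 0.1171]
orientation: [-179.9, -0.0, -15.8]
ft_force: [0.5, -0.2, -1.0]
finger_gap: 0.231
gripper_force: 58.7
```

```bash
python3 - <<'E'
from h import *
go(.5437,.0115,.20,1.4)
E
```

```text
now [0.5154 0.4134 0.1171] [-1.7995e+02 -1.0000e-02 -1.5820e+01] t 5.4
total tool dx 0.1368 dy 0.3790 dz -0.0829 roll -0.3005
```

```bash
python3 - <<'E'
from h import *
go(.475,.16,.25,1.4)
E
```

```text
now [0.5154 0.4134 0.1171] [-1.7995e+02 -1.0000e-02 -1.5820e+01] t 5.4
total tool dx 0.0302 dy 0.2549 dz -0.1329 roll -0.3005
```

Call:
carry_out --motion '[{"dx": 0, "dy": 0.0, "dz": -0.04, "roll": 0, "hand": -1}, {"dx": 0.004, "dy": 0.034, "dz": -0.0155, "roll": 0, "hand": -1}, {"dx": 0.004, "dy": 0.0368, "dz": -0.0155, "roll": 0, "hand": -1}, {"dx": 0.004, "dy": 0.0368, "dz": -0.0155, "roll": 0, "hand": -1}, {"dx": 0.004, "dy": 0.0368, "dz": -0.0155, "roll": 0, "hand": -1}, {"dx": 0.004, "dy": 0.0368, "dz": -0.0155, "roll": 0, "hand": -1}, {"dx": 0.005, "dy": 0.0368, "dz": -0.0155, "roll": 0, "hand": -1}, {"dx": 0.005, "dy": 0.0368, "dz": 0, "roll": 0, "hand": -1}, {"dx": 0, "dy": 0, "dz": 0, "roll": -0.15, "hand": -1}, {"dx": 0, "dy": 0, "dz": 0, "roll": -0.15, "hand": -1}]'

```text
t: 6.4
tool_pos: [0.4749, 0.1583, 0.2496]
orientation: [179.9, -0.1, 1.5]
ft_force: [0.5, 1.4, -1.3]
finger_gap: 0.234
gripper_force: 59.2
```

```bash
python3 - <<'E'
from h import *
v=cam("wrist");v=cam("wrist");save("w4",v);go(.5437,.0115,.20,1.4)
o=cv2.resize(v[0][40:250,240:520],(800,600),interpolation=2);cv2.imwrite("pics/z4.png",o)
E
```

```text
now [0.4747 0.1599 0.2494] [-1.7998e+02 -8.0000e-02  1.3500e+00] t 6.5
total tool dx 0.0655 dy 0.1500 dz 0.0494 roll -0.0009
```

View pics/z4.png

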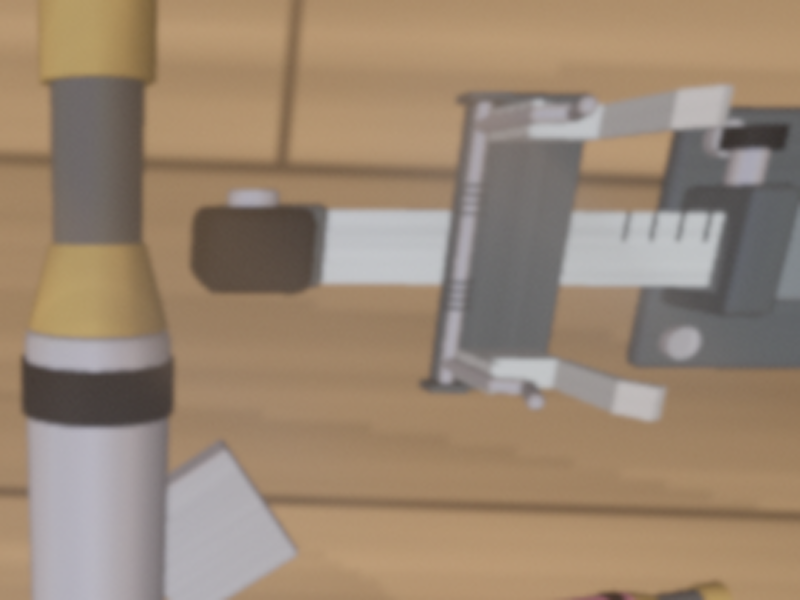

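The view shows the mouth edge at about crop (724,212) to (712,286), lines at x = 625, 653, 681 and 708, the handle's top from (195–318, 208–291), and the -y prong tops near (703,107) and (640,400).

```bash
python3 - <<'E'
from h import *
v=load("w4")
r=lambda x,y,z:ray((240+x*.35,40+y*.35),v,z)
for n,p,z in[("mouth hi",(726,210),.067),("mouth lo",(712,287),.067),("bar hi",(328,210),.067),("bar lo",(325,284),.067),
 ("line1",(625,225),.067),("line4",(708,225),.067),("h",(192,212),.105),("h",(193,285),.105),("h",(318,208),.105),("h",(316,290),.105),
 ("prongTop hi L",(675,108),.144),("prong hi R",(730,90),.144),("prong lo L",(612,395),.144),("prong lo R",(662,405),.144),("prong hi R2",(726,128),.144),
 ("prong baseL",(605,118),.108),("prong base lo",(553,370),.108),("hinge pl hi",(475,98),.078),("hinge lo",(430,385),.078)]:print(n,r(*p,z).round(4))
E
python3 -c "
import cv2
f=cv2.imread('pics/w4.png');o=cv2.resize(f[60:200,385:510],(714,800),interpolation=2)
o=cv2.resize(f[65:190,390:505],(552,600),interpolation=2);cv2.imwrite('pics/z5.png',o)"
```

```text
mouth hi [ 0.56   -0.0685  0.067 ]
mouth lo [ 0.5324 -0.0707  0.067 ]
bar hi [0.5554 0.0774 0.067 ]
bar lo [0.5289 0.0754 0.067 ]
line1 [ 0.5536 -0.0327  0.067 ]
line4 [ 0.5546 -0.0633  0.067 ]
h [0.5534 0.1313 0.105 ]
h [0.5303 0.1294 0.105 ]
h [0.556  0.0906 0.105 ]
h [0.53   0.0883 0.105 ]
prongTop hi L [0.5846 0.0068 0.144 ]
prong hi R [ 0.5895 -0.0069  0.144 ]
prong lo L [0.5056 0.006  0.144 ]
prong lo R [ 0.503  -0.0097  0.144 ]
prong hi R2 [ 0.5801 -0.0083  0.144 ]
prong baseL [0.5853 0.0053 0.108 ]
prong base lo [0.5063 0.0054 0.108 ]
hinge pl hi [0.5932 0.0345 0.078 ]
hinge lo [0.4939 0.0343 0.078 ]
```

View pics/z5.png

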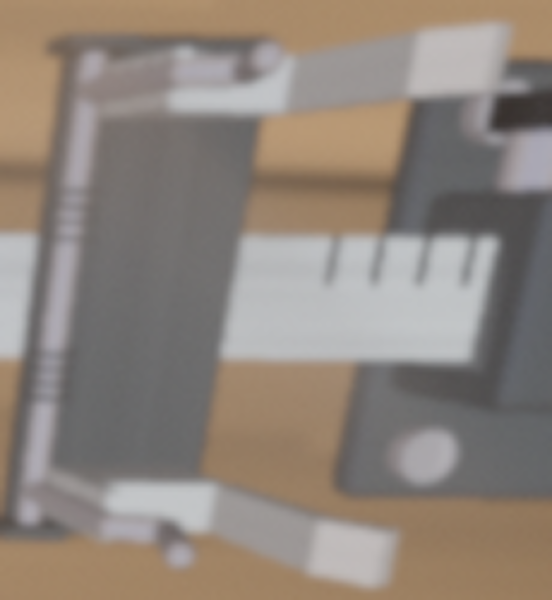

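The prong's inner face meets the slot floor at y ≈ -1.3 mm, so the seat y is about 10.7 mm and the boom value is about 35 mm. That agrees with the scale, which has lines about 5–6 mm out from the mouth. I'll go above the seat.

Call:
carry_out --motion '[{"dx": 0.01, "dy": 0.0, "dz": 0, "roll": 0, "hand": -1}, {"dx": 0.01, "dy": 0.023, "dz": 0, "roll": 0, "hand": -1}, {"dx": 0.01, "dy": 0.03, "dz": 0, "roll": 0, "hand": -1}, {"dx": 0.01, "dy": 0.03, "dz": 0, "roll": 0, "hand": -1}, {"dx": 0.01, "dy": 0.03, "dz": 0.01, "roll": 0, "hand": -1}, {"dx": 0.01, "dy": 0.025, "dz": 0.02, "roll": 0, "hand": -1}, {"dx": 0.0058, "dy": 0.0128, "dz": 0.025, "roll": -0.002, "hand": -1}, {"dx": 0, "dy": 0, "dz": 0.02, "roll": 0, "hand": -1}, {"dx": 0, "dy": 0, "dz": 0, "roll": 0, "hand": -1}, {"dx": 0, "dy": 0, "dz": 0, "roll": 0, "hand": -1}]'

```text
t: 7.5
tool_pos: [0.5447, 0.0115, 0.1736]
orientation: [-180.0, -0.0, 1.5]
ft_force: [1.2, 0.9, -1.3]
finger_gap: 0.234
gripper_force: 59.2
```

```bash
python3 - <<'E'
from h import *
go(.544,.0107,.0895,1.5);v=cam("side");save("s5",v);w=cam("wrist");save("w5",w)
a=cv2.resize(w[0][0:300,130:430],(400,400),interpolation=2)
p=proj([.544,.01,.13],v).astype(int);print(p)
b=cv2.resize(v[0][p[1]-50:p[1]+50,p[0]-50:p[0]+50],(400,400),interpolation=2);cv2.imwrite("pics/z6.png",np.hstack([a,b]))
E
```

```text
now [0.5447 0.0115 0.1736] [-179.96   -0.      1.49] t 7.5
total tool dx -0.0007 dy 0.0008 dz 0.0841 roll -0.0003
[268 193]
```

View pics/z6.png

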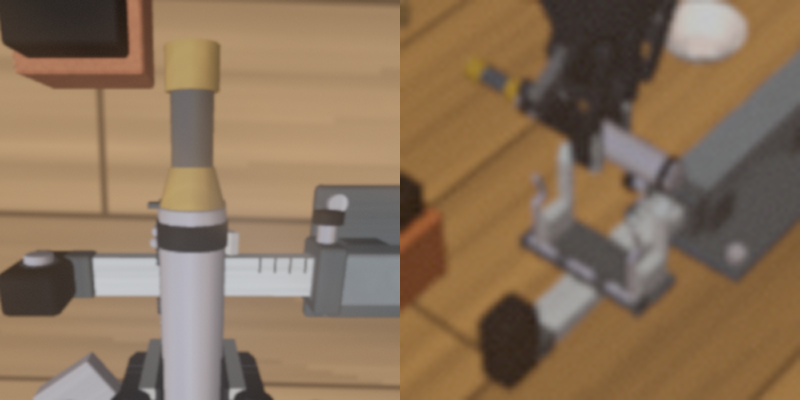

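The torch is level over the forks, between the jaw claws and prongs. I'll press down in stages.

Call:
carry_out --motion '[{"dx": -0.0005, "dy": 0.0005, "dz": 0.01, "roll": 0, "hand": -1}, {"dx": 0, "dy": 0, "dz": 0.01, "roll": 0, "hand": -1}, {"dx": 0, "dy": 0, "dz": 0.01, "roll": 0, "hand": -1}, {"dx": 0, "dy": 0, "dz": 0.01, "roll": 0, "hand": -1}, {"dx": 0, "dy": 0, "dz": 0.006, "roll": 0, "hand": -1}, {"dx": 0, "dy": 0, "dz": 0.004, "roll": 0, "hand": -1}, {"dx": 0, "dy": 0, "dz": 0.004, "roll": 0, "hand": -1}, {"dx": 0, "dy": 0, "dz": 0.004, "roll": 0, "hand": -1}, {"dx": 0, "dy": 0, "dz": 0, "roll": 0, "hand": -1}, {"dx": 0, "dy": 0, "dz": 0, "roll": 0, "hand": -1}]'

```text
t: 8.6
tool_pos: [0.5442, 0.0111, 0.1152]
orientation: [-179.9, -0.1, 1.5]
ft_force: [1.1, 2.9, -3.6]
finger_gap: 0.236
gripper_force: 59.2
```

Call:
carry_out --motion '[{"dx": 0, "dy": 0, "dz": 0.003, "roll": 0, "hand": -1}, {"dx": 0, "dy": 0, "dz": 0.003, "roll": 0, "hand": -1}, {"dx": 0, "dy": 0, "dz": 0.003, "roll": 0, "hand": -1}, {"dx": 0, "dy": 0, "dz": 0.003, "roll": 0, "hand": -1}, {"dx": 0, "dy": 0, "dz": 0, "roll": 0, "hand": -1}, {"dx": 0, "dy": 0, "dz": 0, "roll": 0, "hand": -1}, {"dx": 0, "dy": 0, "dz": 0, "roll": 0, "hand": -1}, {"dx": 0, "dy": 0, "dz": 0, "roll": 0, "hand": -1}, {"dx": 0, "dy": 0, "dz": 0, "roll": 0, "hand": -1}, {"dx": 0, "dy": 0, "dz": 0, "roll": 0, "hand": -1}]'

```text
t: 9.6
tool_pos: [0.545, 0.011, 0.1041]
orientation: [-179.9, -0.2, 1.5]
ft_force: [3.1, 4.8, 2.0]
finger_gap: 0.233
gripper_force: 59.6
```

Call:
carry_out --motion '[{"dx": 0, "dy": -0.0005, "dz": 0.003, "roll": 0, "hand": -1}, {"dx": 0, "dy": 0, "dz": 0.003, "roll": 0, "hand": -1}, {"dx": 0, "dy": 0, "dz": 0.003, "roll": 0, "hand": -1}, {"dx": 0, "dy": 0, "dz": 0.003, "roll": 0, "hand": -1}, {"dx": 0, "dy": 0, "dz": 0, "roll": 0, "hand": -1}, {"dx": 0, "dy": 0, "dz": 0, "roll": 0, "hand": -1}, {"dx": 0, "dy": 0, "dz": 0, "roll": 0, "hand": -1}, {"dx": 0, "dy": 0, "dz": 0, "roll": 0, "hand": -1}, {"dx": 0, "dy": 0, "dz": 0, "roll": 0, "hand": -1}, {"dx": 0, "dy": 0, "dz": 0, "roll": 0, "hand": -1}]'

```text
t: 10.6
tool_pos: [0.5426, 0.011, 0.0916]
orientation: [180.0, 0.1, 1.5]
ft_force: [-1.7, 3.9, 7.7]
finger_gap: 0.238
gripper_force: 60.3
```

Call:
carry_out --motion '[{"dx": 0, "dy": 0, "dz": 0.002, "roll": 0, "hand": -1}, {"dx": 0, "dy": 0, "dz": 0.001, "roll": 0, "hand": -1}, {"dx": 0, "dy": 0, "dz": 0, "roll": 0, "hand": -1}, {"dx": 0, "dy": 0, "dz": 0, "roll": 0, "hand": -1}, {"dx": 0, "dy": 0, "dz": 0, "roll": 0, "hand": -1}, {"dx": 0, "dy": 0, "dz": 0, "roll": 0, "hand": -1}, {"dx": 0, "dy": 0, "dz": 0, "roll": 0, "hand": -1}, {"dx": 0, "dy": 0, "dz": 0, "roll": 0, "hand": -1}, {"dx": 0, "dy": 0, "dz": 0, "roll": 0, "hand": -1}, {"dx": 0, "dy": 0, "dz": 0, "roll": 0, "hand": -1}]'

```text
t: 11.6
tool_pos: [0.5426, 0.0109, 0.0913]
orientation: [179.9, 0.1, 1.5]
ft_force: [-8.0, 3.0, 22.5]
finger_gap: 0.241
gripper_force: 61.8
```

```bash
python3 - <<'E'
from h import *
go(.544,.0107,.0895,1.5);print(status.read_state()["ft_force"]);v=cam("side");save("s6",v);w=cam("wrist");save("w6",w)
a=cv2.resize(w[0][0:300,130:430],(400,400),interpolation=2)
p=proj([.544,.01,.12],v).astype(int)
b=cv2.resize(v[0][p[1]-35:p[1]+35,p[0]-35:p[0]+35],(400,400),interpolation=2);cv2.imwrite("pics/z7.png",np.hstack([a,b]))
E
```

```text
now [0.5426 0.0109 0.0913] [1.7991e+02 9.0000e-02 1.5000e+00] t 11.6
total tool dx 0.0014 dy 0.0003 dz 0.0018 roll -0.0001
[-8.01940321  3.031235   22.49560441]
```

View pics/z7.png

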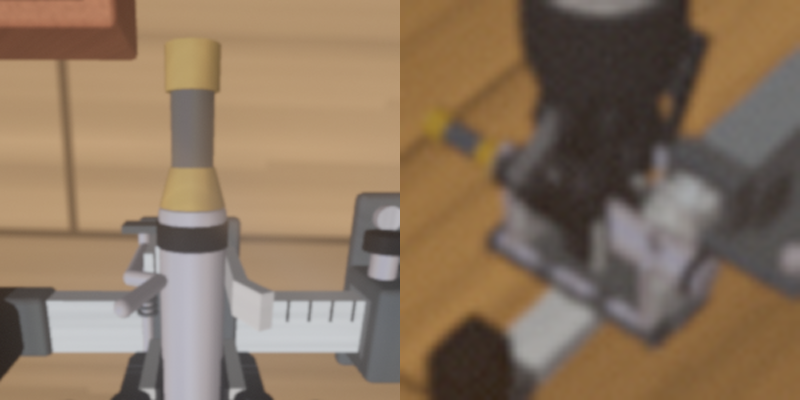

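Call:
carry_out --motion '[{"dx": 0, "dy": 0, "dz": -0.002, "roll": 0, "hand": -1}, {"dx": 0, "dy": 0, "dz": 0, "roll": 0, "hand": 0.1}, {"dx": 0, "dy": 0, "dz": 0, "roll": 0, "hand": 0.1}, {"dx": 0, "dy": 0, "dz": 0, "roll": 0, "hand": 0.1}, {"dx": 0, "dy": 0, "dz": 0, "roll": 0, "hand": 0.1}, {"dx": 0, "dy": 0, "dz": 0, "roll": 0, "hand": 0.1}, {"dx": 0, "dy": 0, "dz": -0.01, "roll": 0, "hand": 0.1}, {"dx": 0, "dy": 0, "dz": -0.03, "roll": 0, "hand": 0.1}, {"dx": 0, "dy": 0, "dz": -0.04, "roll": 0, "hand": 0.1}, {"dx": 0, "dy": 0, "dz": -0.04, "roll": 0, "hand": 0.1}]'

```text
t: 12.7
tool_pos: [0.5433, 0.0106, 0.2121]
orientation: [-180.0, 0.0, 1.5]
ft_force: [1.0, -0.0, -0.1]
finger_gap: 0.55
gripper_force: 0.0
```

```bash
python3 - <<'E'
from h import *
yw=np.radians(1.5);m=np.array([.5462,-.0696]);g=m+.175*np.array([-np.sin(yw),np.cos(yw)]);print("grip",g)
for y in(91.5,-88.5):go(g[0],g[1],.20,y)
print(status.read_state()["joint_positions"])
E
```

```text
grip [0.54161903 0.10534003]
now [0.5433 0.0106 0.2121] [-1.8e+02  2.0e-02  1.5e+00] t 12.7
total tool dx 0.0008 dy -0.0947 dz 0.0121 roll -1.5707
now [0.5433 0.0106 0.2121] [-1.8e+02  2.0e-02  1.5e+00] t 12.7
total tool dx 0.0008 dy -0.0947 dz 0.0121 roll 1.5709
[  23.87134794   21.47057277  -36.13500696   88.41581156   12.94744578
   74.36941859 -102.36843358]
```

Call:
carry_out --motion '[{"dx": 0.0004, "dy": -0.047, "dz": 0, "roll": 0, "hand": 0.4}, {"dx": 0.0004, "dy": -0.0477, "dz": 0, "roll": 0, "hand": 0.4}, {"dx": 0, "dy": 0, "dz": 0, "roll": -0.14, "hand": 0.4}, {"dx": 0, "dy": 0, "dz": 0, "roll": -0.14, "hand": 0.4}, {"dx": 0, "dy": 0, "dz": 0, "roll": -0.14, "hand": 0.4}, {"dx": 0, "dy": 0, "dz": 0, "roll": -0.14, "hand": 0.4}, {"dx": 0, "dy": 0, "dz": 0, "roll": -0.14, "hand": 0.4}, {"dx": 0, "dy": 0, "dz": 0, "roll": -0.14, "hand": 0.4}, {"dx": 0, "dy": 0, "dz": 0, "roll": -0.14, "hand": 0.4}, {"dx": 0, "dy": 0, "dz": 0, "roll": -0.14, "hand": 0.4}]'

```text
t: 13.7
tool_pos: [0.5422, 0.1053, 0.2111]
orientation: [180.0, -0.0, 66.0]
ft_force: [1.4, 0.3, -0.6]
finger_gap: 0.697
gripper_force: 0.0
```

Call:
carry_out --motion '[{"dx": 0, "dy": 0, "dz": 0, "roll": -0.14, "hand": 0.4}, {"dx": 0, "dy": 0, "dz": 0, "roll": -0.14, "hand": 0.4}, {"dx": 0, "dy": 0, "dz": 0, "roll": -0.14, "hand": 0.4}, {"dx": 0, "dy": 0, "dz": 0, "roll": -0.03, "hand": 0.4}, {"dx": 0, "dy": 0, "dz": 0.01, "roll": 0, "hand": 0.4}, {"dx": 0, "dy": 0, "dz": 0, "roll": 0, "hand": 0.4}, {"dx": 0, "dy": 0, "dz": 0, "roll": 0, "hand": 0.4}, {"dx": 0, "dy": 0, "dz": 0, "roll": 0, "hand": 0.4}, {"dx": 0, "dy": 0, "dz": 0, "roll": 0, "hand": 0.4}, {"dx": 0, "dy": 0, "dz": 0, "roll": 0, "hand": 0.4}]'

```text
t: 14.7
tool_pos: [0.5421, 0.1054, 0.2005]
orientation: [180.0, 0.0, 91.4]
ft_force: [0.5, -1.0, 0.3]
finger_gap: 0.696
gripper_force: 0.0
```

```bash
python3 - <<'E'
from h import *
go(.5416,.1053,.061,91.5);w=cam("wrist");save("w7",w)
print(status.read_state()["joint_positions"].round(1),proj([.5416,.1053,.105],w),proj([.544,.0107,.119],w))
v=cam("side");save("s7",v)
a=cv2.resize(w[0][20:320,130:430],(500,500),interpolation=2)
p=proj([.544,.01,.12],v).astype(int)
b=cv2.resize(v[0][p[1]-40:p[1]+40,p[0]-24:p[0]+24],(300,500),interpolation=2);cv2.imwrite("pics/z8.png",np.hstack([a,b]))
E
```

```text
now [0.5421 0.1054 0.2005] [179.98   0.    91.43] t 14.7
total tool dx -0.0001 dy -0.0005 dz 0.1395 roll -0.0013
[ 26.1  29.1 -56.7  87.7  24.7  76.6 -31.7] [273.91384128 211.81287589] [274.05475402 314.95054859]
```

View pics/z8.png

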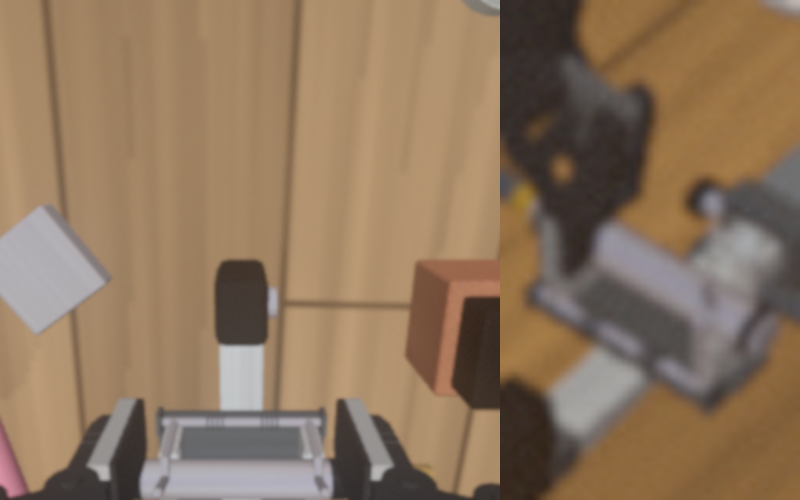

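The handle is centred under the gripper at about crop (242,302), with the button on the hearth side. The torch lies in the forks under the claws. I'll descend onto the handle.

Call:
carry_out --motion '[{"dx": 0, "dy": 0, "dz": 0.02, "roll": 0, "hand": 0.4}, {"dx": 0, "dy": 0, "dz": 0.02, "roll": 0, "hand": 0.4}, {"dx": 0, "dy": 0, "dz": 0.02, "roll": 0, "hand": 0.4}, {"dx": 0, "dy": 0, "dz": 0.02, "roll": 0, "hand": 0.4}, {"dx": 0, "dy": 0, "dz": 0.02, "roll": 0, "hand": 0.4}, {"dx": 0, "dy": 0, "dz": 0.02, "roll": 0, "hand": 0.4}, {"dx": 0, "dy": 0, "dz": 0.015, "roll": 0, "hand": 0.4}, {"dx": 0, "dy": 0, "dz": 0.0035, "roll": 0, "hand": 0.4}, {"dx": 0, "dy": 0, "dz": 0, "roll": 0, "hand": 0.4}, {"dx": 0, "dy": 0, "dz": 0, "roll": 0, "hand": 0.4}]'

```text
t: 15.8
tool_pos: [0.5428, 0.1058, 0.0627]
orientation: [179.9, -0.0, 91.4]
ft_force: [0.2, 0.9, 0.1]
finger_gap: 0.702
gripper_force: 0.0
```

Call:
carry_out --motion '[{"dx": 0, "dy": 0, "dz": 0, "roll": 0, "hand": -1}, {"dx": 0, "dy": 0, "dz": 0, "roll": 0, "hand": -1}, {"dx": 0, "dy": 0, "dz": 0, "roll": 0, "hand": -1}, {"dx": 0, "dy": 0, "dz": 0, "roll": 0, "hand": -1}, {"dx": 0, "dy": 0, "dz": 0, "roll": 0, "hand": -1}, {"dx": 0, "dy": 0, "dz": 0, "roll": 0, "hand": -1}, {"dx": 0, "dy": 0, "dz": 0, "roll": 0, "hand": -1}, {"dx": 0, "dy": 0, "dz": 0, "roll": 0, "hand": -1}, {"dx": 0, "dy": 0, "dz": 0, "roll": 0, "hand": -1}, {"dx": 0, "dy": 0, "dz": 0, "roll": 0, "hand": -1}]'

```text
t: 16.8
tool_pos: [0.543, 0.1054, 0.0638]
orientation: [179.9, 0.0, 91.4]
ft_force: [-1.3, -0.8, 7.8]
finger_gap: 0.319
gripper_force: 61.6
```

Call:
carry_out --motion '[{"dx": 0.003, "dy": 0, "dz": 0, "roll": 0, "hand": -1}, {"dx": 0.006, "dy": 0, "dz": 0, "roll": 0, "hand": -1}, {"dx": 0.01, "dy": 0, "dz": 0, "roll": 0, "hand": -1}, {"dx": 0.01, "dy": 0, "dz": 0, "roll": 0, "hand": -1}, {"dx": 0.01, "dy": 0, "dz": 0, "roll": 0, "hand": -1}, {"dx": 0.01, "dy": 0, "dz": 0, "roll": 0, "hand": -1}, {"dx": 0.008, "dy": 0, "dz": 0, "roll": 0, "hand": -1}, {"dx": 0.005, "dy": 0, "dz": 0, "roll": 0, "hand": -1}, {"dx": 0.002, "dy": 0, "dz": 0, "roll": 0, "hand": -1}, {"dx": 0, "dy": 0, "dz": 0, "roll": 0, "hand": -1}]'

```text
t: 17.8
tool_pos: [0.5414, 0.1699, 0.0638]
orientation: [179.9, -0.0, 91.4]
ft_force: [-0.7, -1.1, 7.1]
finger_gap: 0.317
gripper_force: 61.6
```

```bash
python3 - <<'E'
from h import *
s=status.read_state();print(s["tool_pos"],s["ft_force"],s["finger_gap"])
w=cam("wrist");save("w8",w);v=cam("top");save("t8",v);v=cam("side");save("s8",v)
yw=np.radians(1.5);m=np.array([.5462,-.0696])
print(proj([m[0],m[1],.067],w))
# sample the bar's top along y as seen by the wrist & side & top cams
for n,c in(("w",w),("s",v)):
  for off in(-.006,.0,.006):
    row=[]
    for d in np.arange(-.012,.042,.002):
        p=m+d*np.array([-np.sin(yw),np.cos(yw)])+off*np.array([np.cos(yw),np.sin(yw)])
        q=proj([*p,.067],c).astype(np.float32)
        row.append(int(cv2.getRectSubPix(cv2.cvtColor(c[0],6),(1,1),(float(q[0]),float(q[1])))[0,0]) if 0<=q[1]<419 else -1)
    print(n,off,row)
E
```

```text
[0.54142405 0.169851   0.06381593] [-0.70090476 -1.09441438  7.0514804 ] 0.31679940291927267
[273.47824957 536.39824778]
w -0.006 [-1, -1, -1, -1, -1, -1, -1, -1, -1, -1, -1, -1, -1, -1, -1, -1, -1, -1, -1, -1, -1, -1, -1, -1, -1, -1, -1, -1]
w 0.0 [-1, -1, -1, -1, -1, -1, -1, -1, -1, -1, -1, -1, -1, -1, -1, -1, -1, -1, -1, -1, -1, -1, -1, -1, -1, -1, -1, -1]
w 0.006 [-1, -1, -1, -1, -1, -1, -1, -1, -1, -1, -1, -1, -1, -1, -1, -1, -1, -1, -1, -1, -1, -1, -1, -1, -1, -1, -1, -1]
s -0.006 [81, 81, 80, 82, 94, 112, 131, 145, 155, 160, 163, 163, 162, 162, 162, 162, 162, 162, 163, 162, 162, 161, 161, 162, 162, 162, 161, 159]
s 0.0 [79, 78, 77, 83, 96, 112, 129, 145, 156, 161, 164, 164, 164, 164, 164, 164, 164, 164, 164, 164, 163, 163, 163, 164, 164, 163, 162, 160]
s 0.006 [80, 79, 79, 83, 94, 109, 127, 144, 154, 156, 154, 155, 156, 157, 156, 154, 154, 155, 156, 155, 152, 153, 155, 157, 155, 152, 150, 150]
```

```bash
python3 - <<'E'
from h import *
yw=np.radians(1.5);m=np.array([.5462,-.0696]);c=load("s8");g=cv2.cvtColor(c[0],6).astype(np.float32)
for off in(-.008,-.004,0,.004,.008,.0105):
    r=[]
    for d in np.arange(0,.08,.002):
        p=m+d*np.array([-np.sin(yw),np.cos(yw)])+off*np.array([np.cos(yw),np.sin(yw)])
        q=proj([*p,.067],c); r.append(int(cv2.getRectSubPix(g,(1,1),(float(q[0]),float(q[1])))[0,0]))
    print(off,r)
E
```

```text
-0.008 [122, 140, 148, 153, 157, 156, 156, 155, 156, 157, 156, 158, 157, 157, 158, 156, 157, 156, 157, 157, 155, 153, 148, 141, 135, 135, 140, 145, 150, 153, 154, 154, 154, 155, 155, 154, 154, 152, 150, 147]
-0.004 [133, 146, 156, 163, 165, 166, 165, 163, 162, 163, 164, 165, 164, 164, 163, 163, 163, 163, 163, 164, 164, 161, 155, 148, 142, 140, 146, 155, 160, 162, 163, 163, 163, 161, 161, 158, 154, 153, 151, 151]
0 [128, 144, 156, 161, 163, 164, 164, 164, 164, 163, 163, 163, 164, 163, 163, 163, 163, 164, 163, 162, 161, 159, 156, 148, 141, 141, 148, 156, 161, 164, 163, 163, 162, 158, 154, 151, 150, 154, 158, 161]
0.004 [126, 143, 153, 160, 159, 158, 158, 159, 159, 157, 156, 157, 158, 158, 157, 156, 158, 159, 157, 155, 154, 153, 150, 143, 137, 139, 144, 152, 158, 159, 158, 157, 156, 153, 152, 153, 156, 161, 164, 163]
0.008 [128, 142, 152, 154, 151, 150, 152, 154, 153, 151, 150, 151, 152, 150, 149, 149, 152, 154, 153, 150, 148, 148, 147, 140, 134, 134, 141, 148, 151, 151, 150, 150, 153, 154, 153, 153, 156, 159, 159, 156]
0.0105 [128, 143, 146, 147, 145, 145, 149, 149, 147, 145, 144, 145, 144, 143, 143, 145, 150, 150, 150, 147, 146, 148, 145, 138, 132, 134, 141, 147, 147, 146, 146, 148, 150, 150, 149, 149, 152, 152, 152, 149]
```

The full-width 50 mm line sits about 49.5 mm out from the mouth, so the boom is at about 99.5 mm, unlocked and held. I'll make a small trim and settle.

Call:
carry_out --motion '[{"dx": 0.0005, "dy": 0, "dz": 0, "roll": 0, "hand": -1}, {"dx": 0, "dy": 0, "dz": 0, "roll": 0, "hand": -1}, {"dx": 0, "dy": 0, "dz": 0, "roll": 0, "hand": -1}, {"dx": 0, "dy": 0, "dz": 0, "roll": 0, "hand": -1}, {"dx": 0, "dy": 0, "dz": 0, "roll": 0, "hand": -1}, {"dx": 0, "dy": 0, "dz": 0, "roll": 0, "hand": -1}, {"dx": 0, "dy": 0, "dz": 0, "roll": 0, "hand": -1}, {"dx": 0, "dy": 0, "dz": 0, "roll": 0, "hand": -1}, {"dx": 0, "dy": 0, "dz": 0, "roll": 0, "hand": -1}, {"dx": 0, "dy": 0, "dz": 0, "roll": 0, "hand": -1}]'

```text
t: 18.95
tool_pos: [0.5414, 0.1696, 0.0638]
orientation: [179.9, 0.0, 91.4]
ft_force: [-0.8, -1.9, 7.2]
finger_gap: 0.322
gripper_force: 61.7
```

```bash
python3 -c "
from bench import workorder
print(workorder.hand_in())"
```

```text
the job is handed in; nothing more can be done
None
```

I clipped the torch into both forks with the nozzle towards the ring, drew the boom out to the 100 mm line (about 99.5 mm by my last measurement) with the button squeezed in, and handed the job in at about 19 s with the handle still held; the hand-in gave no verdict, and I judged the jaw closed from a picture only.

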